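# Close the filter cell cover and find the socket for its nut

### The job

One end of the filter cell's cover plate is still held up by the ejector pin: press it down until the cover lies level and flush in the cell. Then find out by trying which of the two look-alike sockets fits the hex nut on the cover; if you tried the wrong one, it goes back standing upright on the bench. Finish with the gripper still holding the fitting socket, upright and fully home on the nut - do not let go of it - and leave the other things on the bench where they are.

Things in the scene. Friction and masses are not known exactly. Their poses are not given: they have to be found in the camera images.
- cell: Grey filter cell body, fixed: block 150 x 104 x 30 mm (its x, y, z), two steel hose stubs 12 mm long on its y sides. In its top a recess 123 x 77 mm, 8 mm deep, holds the cover. Origin: centre of the underside, on the bench; recess floor at z = 22 mm, rim at z = 30 mm.
- ejector (a joint): Depth in m of the round steel ejector pin (10 mm thick) in the recess floor, 50 mm from the cell's centre towards its +x end: 0 = standing 9 mm up under the cover's +x end (start), 0.0095 = fully down. Stiff: gives way to about 5 N and stays where pushed.
- cover: Loose aluminium plate 120 x 74 x 8 mm (its x, y, z), about 0.4 kg; at first its +x end rests on the ejector pin, 9 mm high (tilt 0.08 rad). Level, it is flush with the rim. At its centre, fixed to it: washer 36 mm wide, 2 mm thick, and hex nut 17 mm across flats, normals of flats along the cover's y and every 60 degrees. Origin: centre of the underside, z up.
- nut_seat (a point): Centre of the washer's top at the foot of the nut, 10 mm above the cover's underside: the centre of a socket's mouth comes here when fully home. The nut (bevelled top edge) is 12 mm high, its stud stands 2.5 mm above that. A socket too small stops on the nut's top, 10 to 12 mm too high.
- press_point (a point): On the cover's top face, on its centre line, 44 mm from the centre towards the +x end: the place to press the raised end down.
- socket_1: Steel socket, mouth down; the two look alike, which fits is not told: one bore is 20 mm, the other 15 mm across flats, 18 mm deep. 60 mm tall, 0.12 kg: hex skirt 30 mm across flats up to z = 22 mm, hex grip 24 mm across flats up to 56 mm, round top 21 mm wide. Flats of bore, skirt and grip are parallel, normals at y and every 60 degrees. Origin: centre of the mouth, z up.
- socket_2: Steel socket, mouth down; the two look alike, which fits is not told: one bore is 20 mm, the other 15 mm across flats, 18 mm deep. 60 mm tall, 0.12 kg: hex skirt 30 mm across flats up to z = 22 mm, hex grip 24 mm across flats up to 56 mm, round top 21 mm wide. Flats of bore, skirt and grip are parallel, normals at y and every 60 degrees. Origin: centre of the mouth, z up.
- tape_roll: Bystander: roll of masking tape, 96 mm across, 25 mm high, lying flat. Origin: centre of the underside. Leave it alone.
- timer: Bystander: small white lab timer, 64 x 64 x 18 mm, lying flat. Origin: centre of the underside. Leave it alone.
- bulb: Bystander: dark red rubber pipette bulb, 56 mm across, 78 mm high, standing (the one nearer the work). Origin: centre of the underside. Leave it alone.
Things that resemble listed ones, but are neither listed nor needed, are in the scene too. Of the things that look like the cover, the larger one is meant. Leave any purple look-alike of the socket_2 alone.

How it is judged:
On the way, in this order (a step that is already met when the one before it is completed fails the run):
1. the cover has been pressed down and lies level and flush in the cell (angle between cover's own z axis and vertical below 0.02 rad and z of cover in the frame of cell below 0.0235 m), for 0.2 s.
2. the fitting socket is held fully home on the nut (all of step 1 and ((horizontal distance between socket_1 and nut_seat below 0.003 m and z of socket_1 in the frame of cover between 0.007 and 0.013 m and angle between socket_1's own z axis and vertical below 0.06 rad and contact force between the fingers and socket_1 above 3 N) or (horizontal distance between socket_2 and nut_seat below 0.003 m and z of socket_2 in the frame of cover between 0.007 and 0.013 m and angle between socket_2's own z axis and vertical below 0.06 rad and contact force between the fingers and socket_2 above 3 N))), for 0.2 s.
At the end, for the whole second after the job is handed in: Cover level within 0.02 rad and within 1.5 mm of the recess floor; the fitting socket at rest, gripped by the fingers (over 3 N), upright within 0.06 rad, its mouth within 3 mm of the nut's axis and of the washer; the other socket upright (0.08 rad) and at rest on the bench (all of step 1 and (((horizontal distance between socket_1 and nut_seat below 0.003 m and z of socket_1 in the frame of cover between 0.007 and 0.013 m and angle between socket_1's own z axis and vertical below 0.06 rad and contact force between the fingers and socket_1 above 3 N) and linear speed of socket_1 below 0.02 m/s and (angle between socket_2's own z axis and vertical below 0.08 rad and height (world z) of socket_2 between -0.006 and 0.006 m and linear speed of socket_2 below 0.02 m/s)) or ((horizontal distance between socket_2 and nut_seat below 0.003 m and z of socket_2 in the frame of cover between 0.007 and 0.013 m and angle between socket_2's own z axis and vertical below 0.06 rad and contact force between the fingers and socket_2 above 3 N) and linear speed of socket_2 below 0.02 m/s and (angle between socket_1's own z axis and vertical below 0.08 rad and height (world z) of socket_1 between -0.006 and 0.006 m and linear speed of socket_1 below 0.02 m/s)))); the arm keeps its last pose, push and grip.
It fails at once if the roll of tape has been shifted (distance of tape_roll from where it was at the start of the episode above 0.03 m).
It fails at once if the timer has been shifted (distance of timer from where it was at the start of the episode above 0.03 m).
It fails at once if the pipette bulb has been shifted (distance of bulb from where it was at the start of the episode above 0.03 m).
It also fails if it takes over 64 s, if anything falls off the work surface, if the arm or the gripper's body presses on something with over 40 N, if the wrist force passes 120 N, or if a joint passes its speed limit or range.

### The arm

A 7-joint arm with a two-finger parallel gripper is mounted at the origin on a cart in front of the work surface, level with it; the furniture and walls round the work are solid. World frame = base frame: x ahead of the robot, y to its left, z up, the work surface at z = 0. Lengths are in m, angles in rad, forces in N, time in s.
With the tool pointing down it reaches from about 0.4 to 0.85 m from the base axis. Payload 4.5 kg.
Tool frame: the origin (TCP) lies on the centre line of the jaws, within the pads' length; the fingertips stand 17 mm ahead of it and the grasp point (between the pads) lies 2 mm behind it; z points along the fingers, y is the line along which they close (so a half turn about z gives the same grasp; the last joint's range is limited). The gripper opens to 85 mm and grips with 20 to 120 N. Pads are 22 mm wide; open, the fingers measure 114 mm over their backs; the gripper's body (76 mm by 85 mm) begins 54 mm behind the grasp point. The pads swing forward as they close: fully open they stand 13 mm farther back than shut.
Start: joints at [1.312, 0.689, -0.195, 1.565, 0.157, 0.902, -0.215], TCP at [0.18, -0.598, 0.248] pointing down, gripper open.
Joint ranges: [-3.01, 3.01], [-0.46, 2.08], [-1.47, 1.51], [0.13, 2.56], [-1, 4.14], [0.04, 2.09], [-2.66, 2.66]. Speed limits (rad/s): [2.57, 2.57, 3.14, 3.14, 3.14, 3.14, 3.14].

### API

Orientations are given as a unit quaternion [x, y, z, w].
In Python, from plant import * gives the robot as it stands.
- The arm moves only by the tool carry_out, never from a script. Its argument "series" is a list of rows, each a list of 6 numbers: the shift along the tool's x, y, z normalised to -1 to 1, where 1 is 0.02 m, then the turn, a rotation vector about the tool's x, y, z normalised to -1 to 1, where 1 is 180 degrees. In form: [[tx, ty, tz, ax, ay, az], ...]. A call has 1 to 10 rows; each row shifts and turns the commanded pose from where the row before left it, along the tool's axes as they then stand; what a row does not reach is not made up. A row lasts 1/10 s, in which the tool goes at most 50 mm and 8.59 degrees, less where a joint would pass 70% of its speed; a pose out of reach is approached as far as the arm can. A call with a number of a shift or a turn outside -1 to 1 is refused whole. A call with a gripper value outside its range is refused whole. "fingers" is the opening, from -1 (shut) to 1 (fully open), set as the call begins (left out, the last holds). The fingers move at their own pace and stop on an object; "force" is the grip in N (left out, the last holds). Time passes only in rows, so rows that do not move let the fingers close. It gives the time, the measured TCP pose, the force, the opening and the grip force at its end, in the units of the state.
- get_obs(): the state, without advancing time (a new reading comes with each control period).
- camera(name): name is "side" or "top"; returns a dict with "frame" (420x560x3 uint8, red, green, blue), "K" (3x3 intrinsics, pixels), "dist_coeffs" ([k1, k2, p1, p2, k3] as OpenCV has them; the pictures are not rectified), "rvec" (rotation vector, rad) and "tvec" (3), from world to camera coordinates, as OpenCV has them. Camera axes: x right, y down, z forward; pixel columns grow to the right and rows downward; lengths in m; the calibration is good to about 2 mm. A picture is of the moment at which its call begins. There is no depth.
- job_done(): hands the job in; it is judged then, once.
Trained networks look in a picture, given as the dict that the camera call returned (one of the last four; its "shot" number tells which), for a name from the list of things; names that differ only in an ending like _2 or _b are one class to them, and where a whole thing is asked for, a point or a joint stands for the part that bears it (a point fixed in the world has none). Each returns a list of dicts, best first, with "confidence" (0 to 1); they miss things now and then, are a little off and sometimes report something else, mostly with a low value. They report only what shows in the picture. A call takes as long as a camera call. They do not tell look-alikes from the thing itself.
- regions_of(picture, query): "region" (420x560 bool, what is visible of it) and "pixel" ([column, row] in pixels, amid what is visible of it).
The state is a dict: "time": time; "q": joint angles; "qd": joint speeds; "tau": joint torques, N m; "eef_pos": TCP position; "eef_rot": TCP orientation; "wrist_force": force on the tool from outside, world axes, zero at the start; "moment": the same for the moment, N m; "finger_gap": opening from 0.0 (shut) to 1.0 (fully open); "grip_force": force on a finger pad.
Only numpy, scipy, OpenCV 4.12 (cv2) and the standard library are available. Lean on these libraries where they do the work, as an engineer would, in place of code of your own. Each camera call takes 0.05 s, during which the arm holds its last target. There are 200 camera calls.

## Working session

There is one attempt and no reset: what is moved stays moved. The work goes in short steps, Python scripts to look and compute and a tool call to move; the robot and the scene stay as the last step left them, time stands still between calls to the robot, and variables do not carry over. Pictures are saved under pics/ and viewed, at most 10 in all, crops included, and the job is handed in when it is done.

Besides the shell and the picture viewer there is one more tool, called after ">>>" as name(argument=value, ...), one argument or row to a line, values as JSON. carry_out: Moves the arm, as the interface text tells. Scaled input: -1 to 1 covers 0.02 m each way for a shift and 180 degrees each way for a turn. Its arguments: {"type":"object","properties":{"series":{"type":"array"},"fingers":{"type":"number"},"force":{"type":"number"}},"required":["series"]}

```bash
mkdir -p pics; ls
cat > h.py <<'E'
from plant import *
import numpy as np, cv2
from scipy.spatial.transform import Rotation as R
def ray(p,uv):
    u=cv2.undistortPoints(np.array([[uv]],float),np.array(p["K"]),np.array(p["dist_coeffs"]))[0,0]
    M=cv2.Rodrigues(np.array(p["rvec"],float))[0]; t=np.array(p["tvec"],float).ravel()
    return -M.T@t, M.T@np.array([u[0],u[1],1.])
def atz(p,uv,z):
    o,d=ray(p,uv); return o+d*(z-o[2])/d[2]
def proj(p,P):
    return cv2.projectPoints(np.array(P,float).reshape(-1,3),np.array(p["rvec"],float),np.array(p["tvec"],float),np.array(p["K"]),np.array(p["dist_coeffs"]))[0][:,0]
def save(p,n): cv2.imwrite("pics/"+n,p["frame"][:,:,::-1])
E
python3 - <<'E'
from h import *
o=get_obs(); print({k:np.round(v,3) for k,v in o.items()})
for n in("top","side"):
    p=camera(n); save(p,n+"1.png"); print(n,np.round(ray(p,(280,210)),3))
    for q in("cell","cover","socket_1","tape_roll","timer","bulb"):
        print(q,[(np.round(r["pixel"]),round(r["confidence"],2),int(r["region"].sum()),np.round(atz(p,r["pixel"],0.03)[:2],3)) for r in regions_of(p,q)])
E
```

```text
pics
{'time': np.float64(0.0), 'q': array([ 1.312,  0.69 , -0.194,  1.566,  0.157,  0.902, -0.215]), 'qd': array([ 0.   ,  0.   ,  0.   ,  0.002, -0.   , -0.001, -0.001]), 'tau': array([-1.0000e-03, -5.3962e+01, -1.2670e+00, -1.5855e+01,  9.0000e-03,
        9.0000e-03, -0.0000e+00]), 'eef_pos': array([ 0.18 , -0.598,  0.247]), 'eef_rot': array([ 0.989,  0.146, -0.   , -0.001]), 'wrist_force': array([ 1.199, -0.265, -0.215]), 'moment': array([-0.001,  0.015, -0.002]), 'grip_force': np.float64(0.0), 'finger_gap': np.float64(1.0)}
top [[ 0.483  0.005  1.201]
 [ 0.072  0.    -0.997]]
cell [(array([208., 199.]), 0.75, 1308, array([0.589, 0.169])), (array([289., 215.]), 0.29, 127, array([ 0.557, -0.016]))]
cover [(array([172., 279.]), 0.84, 801, array([0.407, 0.243])), (array([193., 205.]), 0.8, 1852, array([0.575, 0.202]))]
socket_1 [(array([350., 273.]), 0.64, 197, array([ 0.429, -0.156])), (array([292., 212.]), 0.55, 160, array([ 0.564, -0.022])), (array([356., 248.]), 0.5, 183, array([ 0.485, -0.169]))]
tape_roll [(array([320., 118.]), 0.57, 646, array([ 0.781, -0.081]))]
timer [(array([365., 142.]), 0.76, 695, array([ 0.729, -0.186]))]
bulb []
side [[ 0.589 -0.724  0.75 ]
 [-0.012  0.734 -0.679]]
cell [(array([277., 176.]), 0.85, 1458, array([0.569, 0.168]))]
cover [(array([282., 165.]), 0.75, 1158, array([0.58 , 0.207])), (array([210., 163.]), 0.64, 440, array([0.411, 0.219]))]
socket_1 [(array([228., 295.]), 0.92, 535, array([ 0.485, -0.168])), (array([194., 294.]), 0.63, 439, array([ 0.425, -0.165])), (array([272., 236.]), 0.55, 467, array([ 0.56 , -0.022]))]
tape_roll [(array([373., 251.]), 0.6, 1201, array([ 0.755, -0.064]))]
timer [(array([369., 311.]), 0.79, 1119, array([ 0.73 , -0.203]))]
bulb [(array([363., 201.]), 0.94, 556, array([0.754, 0.08 ]))]
```

Run:
```python
import cv2
t=cv2.imread("pics/top1.png");s=cv2.imread("pics/side1.png")
a=cv2.resize(t[90:300,130:400],(800,600),interpolation=cv2.INTER_CUBIC)
cv2.imwrite("pics/t1c.png",a)
a=cv2.resize(s[130:340,150:430],(800,600),interpolation=cv2.INTER_CUBIC)
cv2.imwrite("pics/s1c.png",a)
```

```text
(no output)
```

View pics/t1c.png

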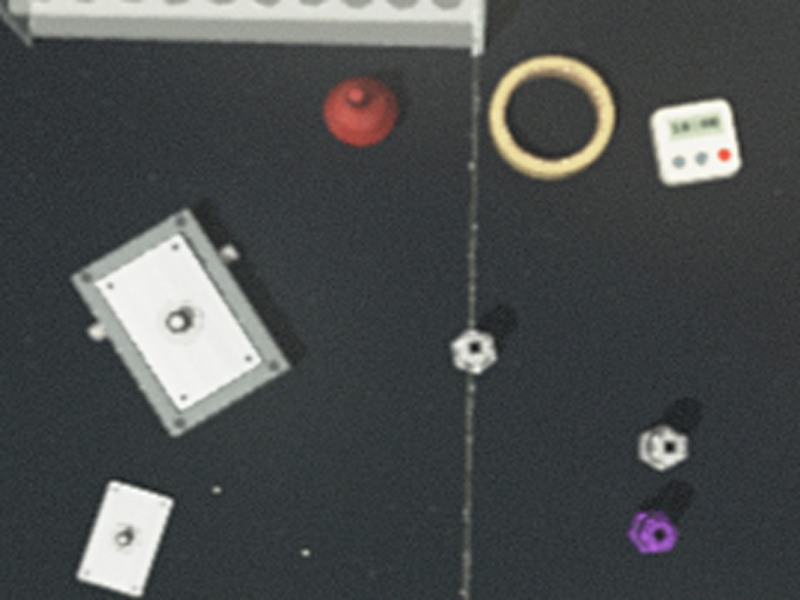

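View pics/s1c.png

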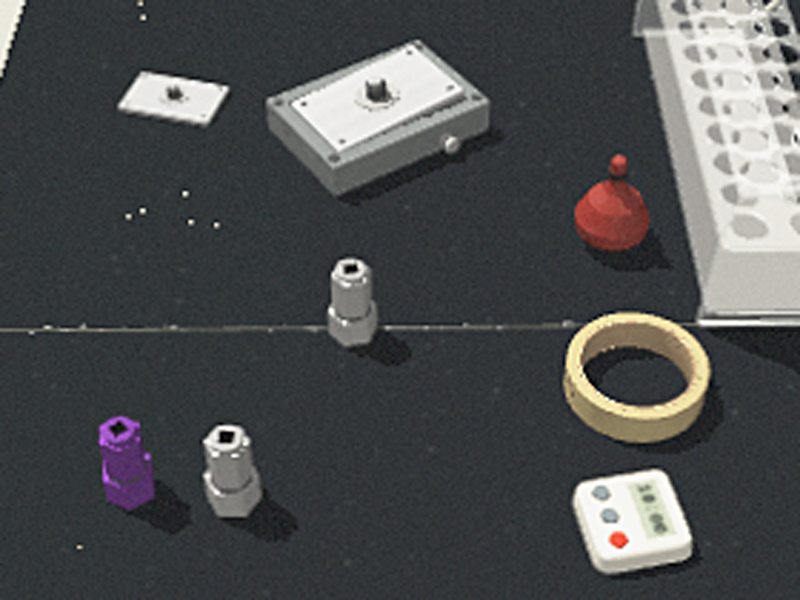

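The top crop shows the cell and cover at about (180,320). The small plate at (125,537) is the look-alike, so the larger plate in the cell is the one meant. The steel sockets are at (474,350) and (663,447), and the purple one to leave alone is at (653,532). Next I'll enlarge the cell and the sockets for the measurements.

Run:
```python
import cv2,numpy as np
t=cv2.imread("pics/top1.png");s=cv2.imread("pics/side1.png")
def c(im,x,y,w,h,k): return cv2.resize(im[y:y+h,x:x+w],None,fx=k,fy=k,interpolation=cv2.INTER_CUBIC)
A=c(t,150,160,80,84,5); B=c(s,240,140,80,60,5)
C=np.zeros((600,800,3),np.uint8)
C[:420,:400]=A; C[:300,400:]=B
C[420:600,:180]=c(t,277,197,30,30,6); C[420:600,190:370]=c(t,341,233,30,30,6)
C[310:590,400:600]=c(s,257,215,25,35,8); C[310:590,600:800]=c(s,219,275,25,35,8)
cv2.imwrite("pics/m1.png",C)
```

```text
(no output)
```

View pics/m1.png

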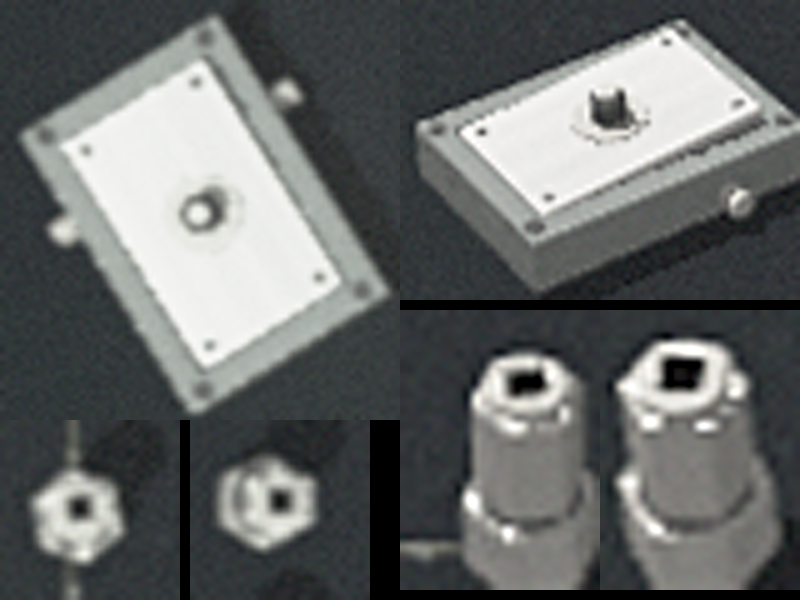

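The raised end is the far one (world +x, +y): the side view shows the plate's thickness there. Next I fit the poses.

```bash
cat > fit.py <<'E'
from h import *
from scipy.optimize import least_squares, minimize
def fitcell(pt,ps,ct,cs):
    # ct, cs: dict idx->pixel ; corner idx signs
    S=np.array([[1,1],[1,-1],[-1,-1],[-1,1]])*[.075,.052]
    def res(v):
        c,s=np.cos(v[2]),np.sin(v[2]); P=np.c_[S@np.array([[c,s],[-s,c]])+v[:2],np.full(4,.03)]
        return np.r_[tuple((proj(p,P)[list(d)]-np.array(list(d.values()))).ravel() for p,d in((pt,ct),(ps,cs)) if d)]
    r=least_squares(res,[.58,.19,.5]); return r.x,res(r.x)
def sockpts(x,y,a,z=0):
    P=[]
    for f,z0,z1 in((.030,0,.022),(.024,.022,.056)):
        th=a+np.pi/6*1+np.arange(6)*np.pi/3+0
        r=f/2/np.cos(np.pi/6)
        h=np.c_[x+r*np.cos(th+np.pi/6+np.pi/6*0-np.pi/6),y+r*np.sin(th-0)]
        P.append((np.c_[h,np.full(6,z+z0)],np.c_[h,np.full(6,z+z1)]))
    return P  # vertices at a+30deg.. => flat normals at a, a+60..; y is one when a=30deg
def mask(p,x,y,a,box,k=8):
    x0,y0,w,h=box; m=np.zeros((h*k,w*k),np.uint8)
    for A in sockpts(x,y,a):
        q=(proj(p,np.r_[A])-[x0,y0]+.5)*k
        cv2.fillConvexPoly(m,cv2.convexHull(q.astype(np.float32)).astype(int),255)
    return cv2.resize(m,(w,h),interpolation=cv2.INTER_AREA)/255.
E
python3 - <<'E'
from fit import *
pt=camera("top");ps=camera("side")
f=lambda c,r,x,y,k:((c+.5)/k-.5+x,(r+.5)/k-.5+y)
T=lambda c,r:f(c,r,150,160,5); S=lambda c,r:f(c-400,r,240,140,5)
ct={0:T(217,13)if 0 else T(20,135),1:T(217,13),2:T(390,292),3:T(193,412)}
cs={0:S(683,20),2:S(537,240),3:S(415,128)}
# cell +x axis toward (+x,+y): corners: (+,+)=T(20,135), (+,-)=T(217,13), (-,-)=T(390,292), (-,+)=T(193,412)
x,r=fitcell(pt,ps,ct,{}); print("top",x,np.abs(r).max())
x,r=fitcell(pt,ps,{},cs); print("side",x,np.abs(r).max())
x,r=fitcell(pt,ps,ct,cs); print("both",x,r.round(1))
for n,g,bt,bs in(("A",(.56,-.02),(277,195,35,32),(255,212,35,45)),("B",(.485,-.168),(338,230,36,34),(214,271,35,45))):
    gs=[]
    for p,(x0,y0,w,h) in((pt,bt),(ps,bs)):
        gr=p["frame"][y0:y0+h,x0:x0+w].astype(float).mean(2); gs.append(np.clip((gr-60)/50,0,1))
    def cost(v): return sum(((mask(p,*v[:2],v[2],b)-q)**2).sum() for p,b,q in((pt,bt,gs[0]),(ps,bs,gs[1])))
    best=min((minimize(cost,[*g,a],method="Nelder-Mead",options=dict(initial_simplex=[[*g,a],[g[0]+.006,g[1],a],[g[0],g[1]+.006,a],[*g,a+.2]],xatol=1e-4)) for a in(0,.35,.7)),key=lambda r:r.fun)
    print(n,best.x.round(4),round(best.fun,1),"yaw deg mod60",np.degrees(best.x[2])%60)
    print([ (d,round(cost([*best.x[:2],np.radians(d)]),1)) for d in range(0,60,10)])
E
```

```text
top [0.58109226 0.2079765  0.58390325] 0.3805800807303399
side [0.58103613 0.20858892 0.58822196] 0.9018155347062873
both [0.58107914 0.20808635 0.5850458 ] [ 0.  -0.2 -0.2  0.  -0.1 -0.2  0.   0.4 -0.1 -0.2 -0.2  1.   0.3 -0.6]
A [ 0.562  -0.0164 -0.3137] 84.1 yaw deg mod60 42.02715053760267
[(0, np.float64(109.4)), (10, np.float64(105.2)), (20, np.float64(97.9)), (30, np.float64(90.7)), (40, np.float64(86.5)), (50, np.float64(89.0))]
B [ 0.4881 -0.1632  0.5086] 53.9 yaw deg mod60 29.138091881042044
[(0, np.float64(80.5)), (10, np.float64(87.1)), (20, np.float64(64.5)), (30, np.float64(55.1)), (40, np.float64(62.5)), (50, np.float64(73.4))]
```

>>> carry_out(
  series=[
    [1, -1, 0, 0, 0, 0],
    [1, -1, 0, 0, 0, 0],
    [1, -1, 0, 0, 0, 0],
    [1, -1, 0, 0, 0, 0],
    [1, -1, 0, 0, 0, 0],
    [1, -1, 0, 0, 0, 0],
    [1, -1, 0, 0, 0, 0],
    [1, -1, 0, 0, 0, 0],
    [1, -1, 0, 0, 0, 0],
    [1, -1, 0, 0, 0, 0],
  ],
  fingers=-1,
  force=40,
)

```text
time: 1.8
eef_pos: [0.3148, -0.3483, 0.2485]
eef_rot: [0.989, 0.146, 0.0, 0.0]
wrist_force: [0.3, -0.1, -0.5]
finger_gap: 0.001
grip_force: 0.0
```

>>> carry_out(
  series=[
    [1, -1, 0, 0, 0, 0],
    [1, -1, 0, 0, 0, 0],
    [1, -1, 0, 0, 0, 0],
    [1, -1, 0, 0, 0, 0],
    [1, -1, 0, 0, 0, 0],
    [1, -1, 0, 0, 0, 0],
    [1, -1, 0, 0, 0, 0],
    [1, -1, 0, 0, 0, 0],
    [1, -1, 0, 0, 0, 0],
    [1, -1, 0, 0, 0, 0],
  ],
)

```text
time: 2.8
eef_pos: [0.4486, -0.0989, 0.2485]
eef_rot: [0.989, 0.146, 0.0, 0.0]
wrist_force: [0.2, -0.3, 0.0]
finger_gap: 0.002
grip_force: 0.0
```

>>> carry_out(
  series=[
    [1, -1, 0.2, 0, 0, 0],
    [1, -1, 0.2, 0, 0, 0],
    [1, -1, 0.2, 0, 0, 0],
    [1, -1, 0.2, 0, 0, 0],
    [1, -1, 0.2, 0, 0, 0],
    [1, -1, 0.5, 0, 0, 0],
    [1, -1, 0.5, 0, 0, 0],
    [1, -1, 0.5, 0, 0, 0],
    [1, -1, 0.5, 0, 0, 0],
    [1, -1, 0.5, 0, 0, 0],
  ],
)

```text
time: 3.8
eef_pos: [0.5823, 0.1504, 0.1779]
eef_rot: [0.989, 0.146, 0.0, 0.0]
wrist_force: [-0.0, -0.7, 0.0]
finger_gap: 0.001
grip_force: 0.0
```

>>> carry_out(
  series=[
    [1, -1, 0.5, 0, 0, 0],
    [1, -1, 0.5, 0, 0, 0],
    [0.85, -1, 0.5, 0, 0, 0],
    [0, -0.4, 0.8, 0, 0, 0],
    [0, 0, 0.8, 0, 0, 0],
    [0, 0, 0.8, 0, 0, 0],
    [0, 0, 0, 0, 0, 0],
  ],
)

```text
time: 4.5
eef_pos: [0.6145, 0.2277, 0.0973]
eef_rot: [0.989, 0.145, -0.003, 0.002]
wrist_force: [-0.9, 1.4, -0.5]
finger_gap: 0.001
grip_force: 0.0
```

>>> carry_out(
  series=[
    [0.2, -0.15, 0.5, 0, 0, 0],
    [0, 0, 0.5, 0, 0, 0],
    [0, 0, 0.5, 0, 0, 0],
    [0, 0, 0.4, 0, 0, 0],
    [0, 0, 0.1, 0, 0, 0],
    [0, 0, 0.1, 0, 0, 0],
    [0, 0, 0.1, 0, 0, 0],
    [0, 0, 0, 0, 0, 0],
  ],
)

```text
time: 5.3
eef_pos: [0.6199, 0.2349, 0.0565]
eef_rot: [0.989, 0.146, 0.0, -0.0]
wrist_force: [0.2, 0.4, 0.4]
finger_gap: -0.004
grip_force: 0.0
```

>>> carry_out(
  series=[
    [0, 0, 0.1, 0, 0, 0],
    [0, 0, 0.1, 0, 0, 0],
    [0, 0, 0.1, 0, 0, 0],
    [0, 0, 0.1, 0, 0, 0],
    [0, 0, 0, 0, 0, 0],
  ],
)

```text
time: 5.8
eef_pos: [0.6203, 0.2352, 0.0483]
eef_rot: [0.989, 0.146, 0.001, -0.0]
wrist_force: [1.5, -0.3, 1.2]
finger_gap: 0.002
grip_force: 1.0
```

>>> carry_out(
  series=[
    [0, 0, 0.1, 0, 0, 0],
    [0, 0, 0.1, 0, 0, 0],
    [0, 0, 0, 0, 0, 0],
  ],
)

```text
time: 6.1
eef_pos: [0.6204, 0.2352, 0.0471]
eef_rot: [0.989, 0.146, 0.001, -0.0]
wrist_force: [-3.2, -1.9, 19.5]
finger_gap: 0.003
grip_force: 10.2
```

>>> carry_out(
  series=[
    [0, 0, -0.5, 0, 0, 0],
    [0, 0, -1, 0, 0, 0],
    [0, 0, -1, 0, 0, 0],
    [0, 0, -1, 0, 0, 0],
    [0, 0, -1, 0, 0, 0],
    [-0.55, 1, -0.5, 0, 0, 0],
    [-0.55, 1, 0, 0, 0, 0],
    [-0.55, 1, 0, 0, 0, 0],
    [-0.55, 1, 0, 0, 0, 0],
    [-0.55, 1, 0, 0, 0, 0],
  ],
)

```text
time: 7.1
eef_pos: [0.5945, 0.1219, 0.1437]
eef_rot: [0.989, 0.146, -0.001, 0.0]
wrist_force: [0.4, -0.4, 0.3]
finger_gap: 0.0
grip_force: 0.0
```

>>> carry_out(
  series=[
    [-0.6, 1, 0, 0, 0, 0.025],
    [-0.6, 1, 0, 0, 0, 0],
    [-0.6, 1, 0, 0, 0, 0],
    [-0.6, 1, 0, 0, 0, 0],
    [-0.6, 1, 0, 0, 0, 0],
    [-0.6, 1, 0, 0, 0, 0],
    [0, 0, 0, 0, 0, 0],
  ],
  fingers=0.2,
)

```text
time: 7.8
eef_pos: [0.5503, -0.0147, 0.1437]
eef_rot: [0.995, 0.104, -0.002, 0.002]
wrist_force: [-0.4, -0.7, 0.1]
finger_gap: 0.6
grip_force: 0.0
```

Run:
```python
from h import *
o=get_obs(); print(o["time"],o["eef_pos"],o["eef_rot"],o["finger_gap"])
pt=camera("top");ps=camera("side");save(pt,"t2.png");save(ps,"s2.png")
def c(im,x,y,w,h,k): return cv2.resize(im[y:y+h,x:x+w,::-1],None,fx=k,fy=k,interpolation=cv2.INTER_CUBIC)
C=np.zeros((600,800,3),np.uint8)
C[:420,:400]=c(pt["frame"],150,160,80,84,5); C[:300,400:]=c(ps["frame"],240,140,80,60,5)
C[310:590,400:]=c(ps["frame"],240,190,100,70,4)
cv2.imwrite("pics/m2.png",C)
```

```text
7.8 [ 0.55027254 -0.01469766  0.14369996] [ 0.99457097  0.10402224 -0.00234817  0.00156503] 0.5997812207444319
```

View pics/m2.png

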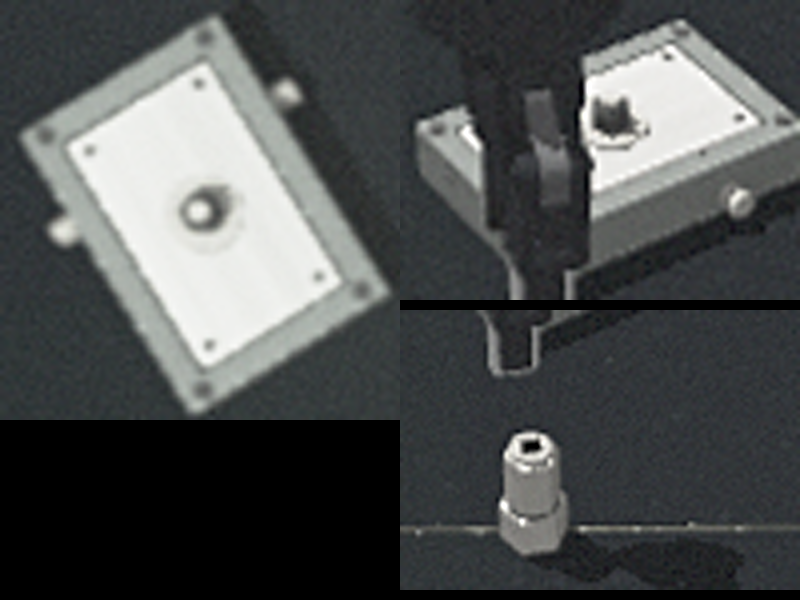

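The cover now looks flush. I'll locate the nut and the socket tops.

Run:
```python
from h import *
pt=camera("top");ps=camera("side")
f=lambda c,r,x,y,k:((c+.5)/k-.5+x,(r+.5)/k-.5+y)
T=lambda c,r:f(c,r,150,160,5); S=lambda c,r:f(c-400,r,240,140,5)
h=np.array([atz(pt,T(*q),.03) for q in((200,83),(90,150),(210,345),(319,276))]);print("holes mean",h.mean(0)[:2])
print("stud",atz(pt,T(201,212),.0465)[:2])
print("A top: topcam",atz(pt,f(80,88,277,197,6),.06)[:2],"side",atz(ps,f(130,445-310,240,190,4),.06)[:2], atz(ps,f(126,382-310,257,215,8),.06)[:2])
print("B top: topcam",atz(pt,f(280-190,80,341,233,6),.06)[:2],"side",atz(ps,f(82,374-310,219,275,8),.06)[:2])
o=get_obs();print(R.from_quat(o["eef_rot"]).as_matrix().round(3))
```

```text
holes mean [0.58069161 0.20808994]
stud [0.57981265 0.20689227]
A top: topcam [ 0.5631137  -0.01703991] side [ 0.561714   -0.01649934] [ 0.56208665 -0.01702572]
B top: topcam [ 0.4899467  -0.16296697] side [ 0.4884241  -0.16317941]
[[ 0.977  0.214 -0.   ]
 [ 0.214 -0.977  0.001]
 [ 0.    -0.001 -1.   ]]
```

>>> carry_out(
  series=[
    [0.56, 0.23, 0.5, 0, 0, 0],
    [0, 0, 1, 0, 0, 0],
    [0, 0, 1, 0, 0, 0],
    [0, 0, 1, 0, 0, 0],
    [0, 0, 1, 0, 0, 0],
    [0, 0, 0.5, 0, 0, 0],
    [0, 0, 0, 0, 0, 0],
  ],
)

```text
time: 8.7
eef_pos: [0.5639, -0.0109, 0.043]
eef_rot: [0.994, 0.108, -0.001, -0.0]
wrist_force: [-1.0, -0.7, 0.5]
finger_gap: 0.599
grip_force: 0.0
```

>>> carry_out(
  series=[
    [0, 0, 0, 0, 0, 0],
    [0, 0, 0, 0, 0, 0],
    [0, 0, 0, 0, 0, 0],
    [0, 0, 0, 0, 0, 0],
    [0, 0, 0, 0, 0, 0],
  ],
  fingers=-1,
  force=40,
)

```text
time: 9.2
eef_pos: [0.5655, -0.012, 0.0453]
eef_rot: [0.994, 0.107, 0.001, 0.0]
wrist_force: [0.5, 0.3, 6.1]
finger_gap: 0.27
grip_force: 40.2
```

>>> carry_out(
  series=[
    [0, 0, -0.2, 0, 0, 0],
    [0, 0, -0.5, 0, 0, 0],
    [0, 0, -1, 0, 0, 0],
    [0, 0, -1, 0, 0, 0],
    [0, 0, -1, 0, 0, 0],
    [0, 0, 0, 0, 0, 0],
    [0, 0, 0, 0, 0, 0],
    [0, 0, 0, 0, 0, 0],
  ],
)

```text
time: 10.0
eef_pos: [0.5639, -0.012, 0.1175]
eef_rot: [0.994, 0.107, -0.001, -0.0]
wrist_force: [-0.4, 0.8, -0.6]
finger_gap: 0.267
grip_force: 39.3
```

Run:
```python
from h import *
o=get_obs(); print(o["time"],o["eef_pos"],o["eef_rot"],o["finger_gap"],o["grip_force"],o["wrist_force"])
pt=camera("top");ps=camera("side");save(pt,"t3.png");save(ps,"s3.png")
def c(im,x,y,w,h,k): return cv2.resize(im[y:y+h,x:x+w,::-1],None,fx=k,fy=k,interpolation=cv2.INTER_CUBIC)
C=c(ps["frame"],235,165,80,75,8)
cv2.imwrite("pics/m3.png",C)
for n,p in(("t",pt),("s",ps)):
  print(n,[(np.round(r["pixel"]),round(r["confidence"],2),int(r["region"].sum())) for r in regions_of(p,"socket_1")])
```

```text
10.0 [ 0.56387427 -0.01204074  0.11752368] [ 9.94263727e-01  1.06952761e-01 -8.65007807e-04 -2.77607798e-05] 0.26656061740693 39.33069664053619 [-0.3677128   0.7766657  -0.56013636]
t [(array([354., 249.]), 0.75, 181), (array([350., 274.]), 0.65, 170)]
s [(array([193., 291.]), 0.8, 472), (array([266., 215.]), 0.74, 200), (array([230., 296.]), 0.55, 479)]
```

View pics/m3.png

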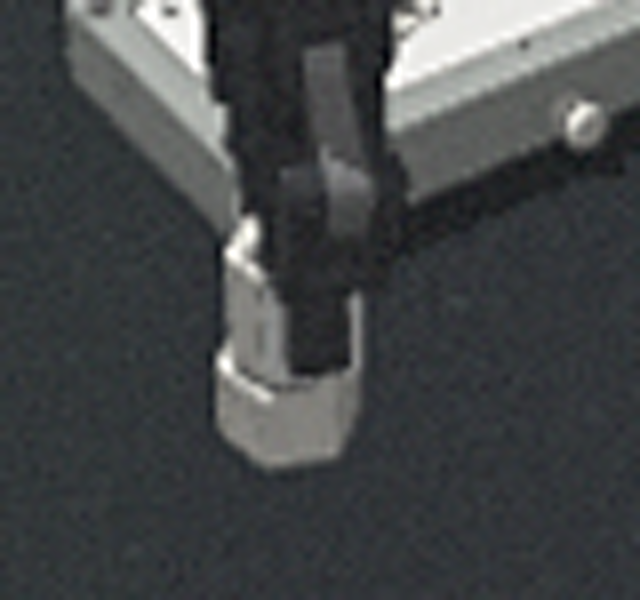

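The socket is held upright, with its skirt at crop (217–362, 360–468), slightly left of the finger. I'll solve for its offset in the hand.

```bash
cat > off.py <<'E'
from fit import *
def solve(ps,tcp,psi,colL,colR,bot):
    # psi tool-x angle; offset s along tool x, mouth z
    a=psi-np.pi/2
    def pts(v):
        c=np.array(tcp[:2])+v[0]*np.array([np.cos(psi),np.sin(psi)])
        (b,t),_=sockpts(*c,a,v[1]); return c,proj(ps,b),proj(ps,t)
    def res(v):
        c,b,t=pts(v); q=np.r_[b,t]
        return [q[:,0].min()-colL,q[:,0].max()-colR,b[:,1].max()-bot]
    r=least_squares(res,[0,tcp[2]-.044],x_scale=[.01,.01]); c,b,t=pts(r.x)
    return r.x,c,np.round(r.fun,2),b.round(1)
E
python3 - <<'E'
from off import *
ps=camera("side"); o=get_obs()
psi=2*np.arctan2(o["eef_rot"][1],o["eef_rot"][0]); print(np.degrees(psi))
print(*solve(ps,o["eef_pos"],psi,216/8+234.56,363/8+234.56,468/8+164.56))
E
```

```text
12.281896056087566
[-0.00457359  0.07360835] [ 0.55979595 -0.01298298] [ 0.18 -0.19 -0.01] [[277.  221.6]
 [279.7 215.7]
 [273.8 211.2]
 [265.1 212.6]
 [262.2 218.5]
 [268.1 223.1]]
```

>>> carry_out(
  series=[
    [0.3, -1, 0, 0, 0, 0],
    [0.3, -1, 0, 0, 0, 0],
    [0.3, -1, 0, 0, 0, 0],
    [0.3, -1, 0, 0, 0, 0],
    [0.3, -1, 0, 0, 0, 0],
    [0.3, -1, 0, 0, 0, 0],
    [0.3, -1, 0, 0, 0, 0],
    [0.3, -1, 0, 0, 0, 0],
    [0.3, -1, 0, 0, 0, 0],
    [0.3, -1, 0, 0, 0, 0],
  ],
)

```text
time: 11.25
eef_pos: [0.5805, 0.197, 0.1178]
eef_rot: [0.994, 0.107, -0.0, 0.0]
wrist_force: [0.3, -0.5, -0.6]
finger_gap: 0.274
grip_force: 39.4
```

>>> carry_out(
  series=[
    [0.33, -0.63, 0, 0, 0, 0],
    [0, 0, 0, 0, 0, -0.039],
    [0, 0, 0, 0, 0, -0.039],
    [0, 0, 0, 0, 0, -0.039],
    [0, 0, 0, 0, 0, 0],
    [0, 0, 0, 0, 0, 0],
    [0, 0, 0, 0, 0, 0],
  ],
)

```text
time: 11.95
eef_pos: [0.5846, 0.2097, 0.1182]
eef_rot: [0.958, 0.286, -0.0, 0.0]
wrist_force: [0.5, 0.2, -1.1]
finger_gap: 0.269
grip_force: 39.4
```

Run:
```python
from h import *
o=get_obs(); print(o["time"],o["eef_pos"],o["eef_rot"],np.degrees(2*np.arctan2(o["eef_rot"][1],o["eef_rot"][0])))
ps=camera("side");save(ps,"s4.png")
cv2.imwrite("pics/m4.png",cv2.resize(ps["frame"][120:195,240:320,::-1],None,fx=8,fy=8,interpolation=cv2.INTER_CUBIC))
```

```text
11.95 [0.58458537 0.20967912 0.11815024] [ 9.58304406e-01  2.85749245e-01 -8.29779154e-05  1.67196174e-04] 33.20728011154763
```

View pics/m4.png

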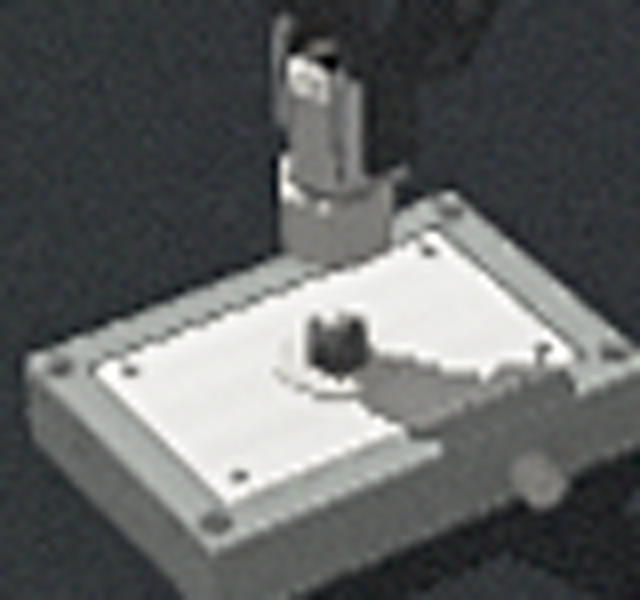

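Run:
```python
from off import *
ps=camera("side"); o=get_obs()
psi=2*np.arctan2(o["eef_rot"][1],o["eef_rot"][0])
print(*solve(ps,o["eef_pos"],psi,280/8+239.56,393/8+239.56,265/8+119.56))
# nut cols in side: predict for nut centre
for c in((.5805,.2078),(.5811,.2081),(.579,.207)):
    r=.0085/np.cos(np.pi/6);th=np.radians(33.5)+np.arange(6)*np.pi/3
    q=proj(ps,np.c_[c[0]+r*np.cos(th),c[1]+r*np.sin(th),np.full(6,.038)]); print(c,(q[:,0].min()-239.56)*8,(q[:,0].max()-239.56)*8)
```

```text
[-0.00501396  0.07803105] [0.58034751 0.20709801] [ 0.09 -0.09 -0.  ] [[288.6 150.1]
 [288.1 145.6]
 [281.3 143.7]
 [274.9 146.2]
 [275.2 150.7]
 [282.1 152.7]]
(0.5805, 0.2078) 308.7771981599144 369.76851779248955
(0.5811, 0.2081) 310.8607128198919 371.85234695114514
(0.579, 0.207) 303.5637582907111 364.5561840457258
```

>>> carry_out(
  series=[
    [0, 0, 0.5, 0, 0, 0],
    [0, 0, 0.5, 0, 0, 0],
    [0, 0, 0.25, 0, 0, 0],
    [0, 0, 0.1, 0, 0, 0],
    [0, 0, 0.1, 0, 0, 0],
    [0, 0, 0.1, 0, 0, 0],
    [0, 0, 0.1, 0, 0, 0],
    [0, 0, 0, 0, 0, 0],
  ],
)

```text
time: 12.85
eef_pos: [0.5846, 0.2095, 0.0876]
eef_rot: [0.958, 0.287, 0.0, 0.0]
wrist_force: [-4.2, -2.2, 15.8]
finger_gap: 0.271
grip_force: 41.6
```

Stopped on the nut's top at z ≈ 0.0876. That could be the wrong socket or a misalignment, so I'll do a small lateral search to tell them apart.

>>> carry_out(
  series=[
    [-0.08, 0, -0.05, 0, 0, 0],
    [0.16, 0, 0, 0, 0, 0],
    [-0.08, -0.08, 0, 0, 0, 0],
    [0, 0.16, 0, 0, 0, 0],
    [0, -0.08, 0, 0, 0, 0],
  ],
)

```text
time: 13.35
eef_pos: [0.5846, 0.2094, 0.0875]
eef_rot: [0.958, 0.287, 0.0, 0.0]
wrist_force: [-1.7, -2.9, 8.7]
finger_gap: 0.277
grip_force: 40.7
```

>>> carry_out(
  series=[
    [-0.12, -0.12, 0, 0, 0, 0],
    [0.24, 0, 0, 0, 0, 0],
    [0, 0.24, 0, 0, 0, 0],
    [-0.24, 0, 0, 0, 0, 0],
    [0.12, -0.12, 0, 0, 0, 0],
    [0, 0, 0, 0, 0, 0],
  ],
)

```text
time: 13.95
eef_pos: [0.5849, 0.2094, 0.0874]
eef_rot: [0.958, 0.287, 0.0, 0.001]
wrist_force: [-2.4, -3.1, 8.2]
finger_gap: 0.272
grip_force: 40.8
```

Still no drop, so the near socket is the wrong one. I'll return it upright to its spot.

>>> carry_out(
  series=[
    [0, 0, -1, 0, 0, 0],
    [0, 0, -1, 0, 0, 0],
    [-0.77, 0.97, 0, 0, 0, 0],
    [-0.77, 0.97, 0, 0, 0, 0],
    [-0.77, 0.97, 0, 0, 0, 0],
    [-0.77, 0.97, 0, 0, 0, 0],
    [-0.77, 0.97, 0, 0, 0, 0],
    [-0.77, 0.97, 0, 0, 0, 0],
    [-0.77, 0.97, 0, 0, 0, 0],
    [-0.77, 0.97, 0, 0, 0, 0],
  ],
)

```text
time: 14.95
eef_pos: [0.567, 0.0116, 0.1262]
eef_rot: [0.958, 0.287, 0.0, 0.0]
wrist_force: [0.3, -0.4, -1.0]
finger_gap: 0.27
grip_force: 39.6
```

>>> carry_out(
  series=[
    [-0.77, 0.97, 0, 0, 0, 0],
    [0, 0, 0.9, 0, 0, 0],
    [0, 0, 0.9, 0, 0, 0],
    [0, 0, 0.9, 0, 0, 0],
    [0, 0, 0.5, 0, 0, 0],
    [0, 0, 0.5, 0, 0, 0],
    [0, 0, 0, 0, 0, 0],
    [0, 0, 0, 0, 0, 0],
  ],
)

```text
time: 15.75
eef_pos: [0.565, -0.0121, 0.0525]
eef_rot: [0.958, 0.287, 0.0, 0.0]
wrist_force: [0.2, 0.2, -0.5]
finger_gap: 0.274
grip_force: 39.6
```

>>> carry_out(
  series=[
    [0, 0, 0.2, 0, 0, 0],
    [0, 0, 0.1, 0, 0, 0],
    [0, 0, 0.1, 0, 0, 0],
    [0, 0, 0.07, 0, 0, 0],
    [0, 0, 0, 0, 0, 0],
    [0, 0, 0, 0, 0, 0],
  ],
)

```text
time: 16.35
eef_pos: [0.5649, -0.0122, 0.0452]
eef_rot: [0.958, 0.287, 0.001, 0.0]
wrist_force: [-4.1, -0.1, 18.6]
finger_gap: 0.272
grip_force: 42.2
```

>>> carry_out(
  series=[
    [0, 0, -0.08, 0, 0, 0],
    [0, 0, 0, 0, 0, 0],
  ],
)

```text
time: 16.55
eef_pos: [0.5651, -0.0122, 0.0453]
eef_rot: [0.958, 0.287, 0.001, 0.0]
wrist_force: [-1.4, 0.5, 8.9]
finger_gap: 0.273
grip_force: 41.0
```

>>> carry_out(
  series=[
    [0, 0, 0, 0, 0, 0],
    [0, 0, 0, 0, 0, 0],
    [0, 0, 0, 0, 0, 0],
    [0, 0, -0.5, 0, 0, 0],
    [0, 0, -1, 0, 0, 0],
    [0, 0, -1, 0, 0, 0],
    [0, 0, -1, 0, 0, 0],
    [0, 0, -1, 0, 0, 0],
    [0, 0, 0, 0, 0, 0],
  ],
  fingers=0.2,
)

```text
time: 17.45
eef_pos: [0.5665, -0.0121, 0.1374]
eef_rot: [0.958, 0.287, 0.003, 0.001]
wrist_force: [0.6, 0.1, 0.2]
finger_gap: 0.601
grip_force: 0.0
```

Run:
```python
from h import *
o=get_obs(); print(o["time"],o["eef_pos"])
pt=camera("top");ps=camera("side");save(ps,"s5.png")
C=np.zeros((600,800,3),np.uint8)
C[:,:400]=cv2.resize(ps["frame"][200:260,245:285,::-1],(400,600),interpolation=cv2.INTER_CUBIC)
C[:,400:]=cv2.resize(ps["frame"][265:325,210:250,::-1],(400,600),interpolation=cv2.INTER_CUBIC)
cv2.imwrite("pics/m5.png",C)
```

```text
17.45 [ 0.56650006 -0.01210542  0.13744489]
```

View pics/m5.png

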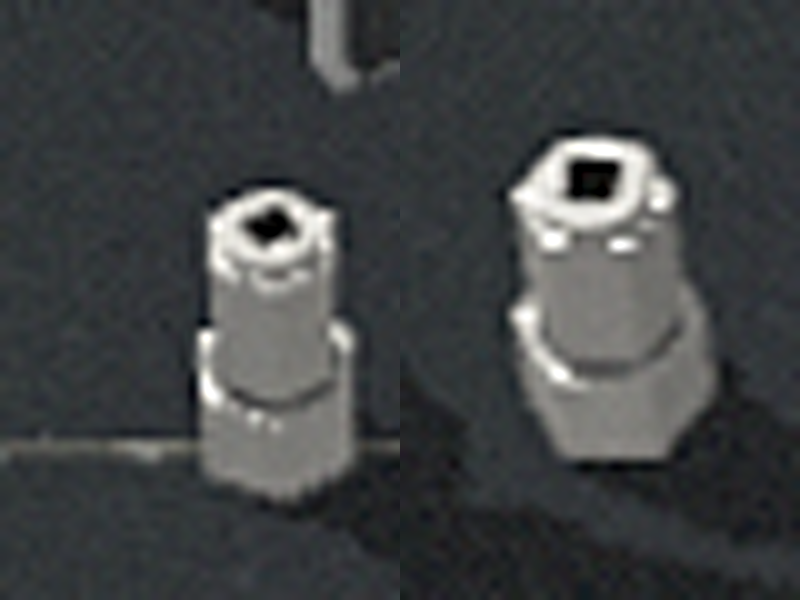

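Socket A stands upright in the left tile at (270,340), and B is at (605,300) in the right tile with a flat facing the camera. Going for B.

>>> carry_out(
  series=[
    [0, 0, 0, 0, 0, 0.047],
    [0, 0, 0, 0, 0, 0.047],
    [0, 0, 0, 0, 0, 0.047],
    [0, 0, 0, 0, 0, 0.047],
    [-0.46, 0.95, 0, 0, 0, 0],
    [-0.46, 0.95, 0, 0, 0, 0],
    [-0.46, 0.95, 0, 0, 0, 0],
    [-0.46, 0.95, 0, 0, 0, 0],
    [-0.46, 0.95, 0, 0, 0, 0],
    [-0.46, 0.95, 0, 0, 0, 0],
  ],
)

```text
time: 18.55
eef_pos: [0.5073, -0.1262, 0.1335]
eef_rot: [1.0, -0.004, -0.001, -0.0]
wrist_force: [-0.5, -0.2, -0.1]
finger_gap: 0.6
grip_force: 0.0
```

>>> carry_out(
  series=[
    [-0.46, 0.95, 0, 0, 0, 0],
    [-0.46, 0.95, 0, 0, 0, 0],
    [0, 0, 0, 0, 0, 0],
    [0, 0, 0, 0, 0, 0],
    [0, 0, 0, 0, 0, 0],
  ],
)

```text
time: 19.05
eef_pos: [0.4903, -0.1621, 0.1341]
eef_rot: [1.0, -0.004, -0.0, -0.001]
wrist_force: [-0.6, 0.0, 1.0]
finger_gap: 0.6
grip_force: 0.0
```

>>> carry_out(
  series=[
    [-0.07, 0.05, 0.5, 0, 0, 0],
    [0, 0, 1, 0, 0, 0],
    [0, 0, 1, 0, 0, 0],
    [0, 0, 1, 0, 0, 0],
    [0, 0, 0.5, 0, 0, 0],
    [0, 0, 0.38, 0, 0, 0],
    [0, 0, 0, 0, 0, 0],
    [0, 0, 0, 0, 0, 0],
  ],
)

```text
time: 19.85
eef_pos: [0.4886, -0.1644, 0.0472]
eef_rot: [1.0, -0.004, 0.0, 0.0]
wrist_force: [0.1, -0.1, -0.2]
finger_gap: 0.6
grip_force: 0.0
```

>>> carry_out(
  series=[
    [0, 0, 0, 0, 0, 0],
    [0, 0, 0, 0, 0, 0],
    [0, 0, 0, 0, 0, 0],
    [0, 0, 0, 0, 0, 0],
    [0, 0, 0, 0, 0, 0],
  ],
  fingers=-1,
  force=40,
)

```text
time: 20.35
eef_pos: [0.4888, -0.1647, 0.0477]
eef_rot: [1.0, -0.004, 0.001, 0.0]
wrist_force: [-0.0, -0.2, 6.6]
finger_gap: 0.276
grip_force: 39.5
```

>>> carry_out(
  series=[
    [0, 0, -0.2, 0, 0, 0],
    [0, 0, -0.5, 0, 0, 0],
    [0, 0, -1, 0, 0, 0],
    [0, 0, -1, 0, 0, 0],
    [0, 0, -1, 0, 0, 0],
    [0, 0, 0, 0, 0, 0],
    [0, 0, 0, 0, 0, 0],
  ],
)

```text
time: 21.05
eef_pos: [0.4884, -0.1646, 0.1212]
eef_rot: [1.0, -0.004, 0.0, 0.0]
wrist_force: [0.7, 0.4, -1.1]
finger_gap: 0.268
grip_force: 39.5
```

>>> carry_out(
  series=[
    [0.23, -1, -0.3, 0, 0, 0],
    [0.23, -1, -0.3, 0, 0, 0],
    [0.23, -1, 0, 0, 0, 0],
    [0.23, -1, 0, 0, 0, 0],
    [0.23, -1, 0, 0, 0, 0],
    [0.23, -1, 0, 0, 0, 0],
    [0.23, -1, 0, 0, 0, 0],
    [0.23, -1, 0, 0, 0, 0],
    [0.23, -1, 0, 0, 0, 0],
    [0.23, -1, 0, 0, 0, 0],
  ],
)

```text
time: 22.05
eef_pos: [0.5353, 0.0359, 0.1316]
eef_rot: [1.0, -0.004, -0.001, 0.0]
wrist_force: [0.8, -0.6, -1.0]
finger_gap: 0.272
grip_force: 39.5
```

>>> carry_out(
  series=[
    [0.23, -1, 0, 0, 0, 0],
    [0.23, -1, 0, 0, 0, 0],
    [0.23, -1, 0, 0, 0, 0],
    [0.23, -1, 0, 0, 0, 0],
    [0.23, -1, 0, 0, 0, 0],
    [0.23, -1, 0, 0, 0, 0],
    [0.23, -1, 0.3, 0, 0, 0],
    [0.23, -1, 0.3, 0, 0, 0],
    [0.3, -0.65, 0, 0, 0, 0],
    [0, 0, 0, 0, 0, -0.047],
  ],
)

```text
time: 23.05
eef_pos: [0.5797, 0.2112, 0.119]
eef_rot: [0.997, 0.073, -0.001, -0.001]
wrist_force: [0.7, -0.2, -1.4]
finger_gap: 0.274
grip_force: 39.6
```

>>> carry_out(
  series=[
    [0, 0, 0, 0, 0, -0.047],
    [0, 0, 0, 0, 0, -0.047],
    [0, 0, 0, 0, 0, -0.047],
    [0, 0, 0, 0, 0, 0],
    [0, 0, 0, 0, 0, 0],
    [0, 0, 0, 0, 0, 0],
  ],
)

```text
time: 23.65
eef_pos: [0.58, 0.2076, 0.1203]
eef_rot: [0.958, 0.286, -0.001, 0.0]
wrist_force: [0.3, 0.4, -2.0]
finger_gap: 0.269
grip_force: 39.6
```

Run:
```python
from h import *
o=get_obs(); print(o["time"],o["eef_pos"],o["eef_rot"],np.degrees(2*np.arctan2(o["eef_rot"][1],o["eef_rot"][0])))
ps=camera("side");save(ps,"s6.png")
cv2.imwrite("pics/m6.png",cv2.resize(ps["frame"][120:195,240:320,::-1],None,fx=8,fy=8,interpolation=cv2.INTER_CUBIC))
```

```text
23.65 [0.58004548 0.20757716 0.1202807 ] [ 9.58321805e-01  2.85690382e-01 -5.42887549e-04  1.71495444e-04] 33.20024648226523
```

View pics/m6.png

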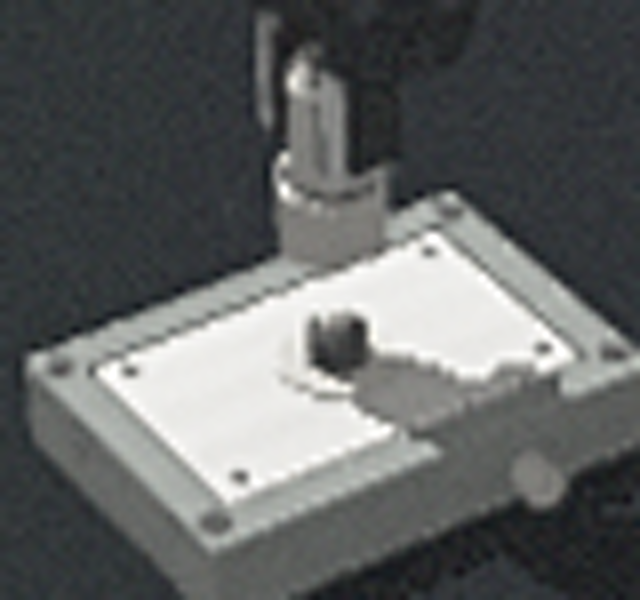

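The skirt spans columns 275–387, about 1.5 mm left of the nut's axis. I'll correct that along tool x and descend.

>>> carry_out(
  series=[
    [0.09, 0, 0.5, 0, 0, 0],
    [0, 0, 0.5, 0, 0, 0],
    [0, 0, 0.2, 0, 0, 0],
    [0, 0, 0.1, 0, 0, 0],
    [0, 0, 0.1, 0, 0, 0],
    [0, 0, 0.1, 0, 0, 0],
    [0, 0, 0.1, 0, 0, 0],
    [0, 0, 0, 0, 0, 0],
  ],
)

```text
time: 24.5
eef_pos: [0.5821, 0.2086, 0.0893]
eef_rot: [0.958, 0.287, 0.0, 0.0]
wrist_force: [-0.9, -1.0, 2.8]
finger_gap: 0.274
grip_force: 40.1
```

>>> carry_out(
  series=[
    [0, 0, 0.1, 0, 0, 0],
    [0, 0, 0.1, 0, 0, 0],
    [0, 0, 0, 0, 0, 0],
  ],
)

```text
time: 24.8
eef_pos: [0.5817, 0.2087, 0.0844]
eef_rot: [0.958, 0.287, -0.0, -0.0]
wrist_force: [-0.0, 0.2, -1.6]
finger_gap: 0.275
grip_force: 39.6
```

It's going in. Now pressing on to the washer.

>>> carry_out(
  series=[
    [0, 0, 0.1, 0, 0, 0],
    [0, 0, 0.1, 0, 0, 0],
    [0, 0, 0.1, 0, 0, 0],
    [0, 0, 0, 0, 0, 0],
    [0, 0, 0, 0, 0, 0],
  ],
)

```text
time: 25.3
eef_pos: [0.5819, 0.2088, 0.0797]
eef_rot: [0.958, 0.287, 0.0, 0.0]
wrist_force: [-2.3, -0.6, 6.8]
finger_gap: 0.275
grip_force: 40.5
```

>>> carry_out(
  series=[
    [0, 0, 0.03, 0, 0, 0],
    [0, 0, 0, 0, 0, 0],
    [0, 0, 0, 0, 0, 0],
    [0, 0, 0, 0, 0, 0],
  ],
)

```text
time: 25.7
eef_pos: [0.5819, 0.2089, 0.0797]
eef_rot: [0.958, 0.287, 0.0, 0.0]
wrist_force: [-4.2, -1.1, 11.9]
finger_gap: 0.275
grip_force: 41.1
```

Run:
```python
from h import *
ps=camera("side");save(ps,"s7.png")
cv2.imwrite("pics/m7.png",cv2.resize(ps["frame"][120:260,210:350,::-1],(600,600),interpolation=cv2.INTER_CUBIC))
```

```text
(no output)
```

View pics/m7.png

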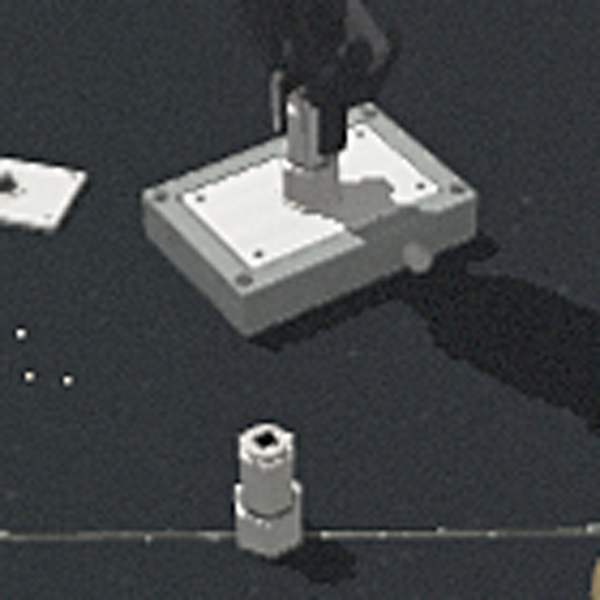

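The fitting socket is home on the nut at (312,185) and the cover is flush. The other socket stands upright at (268,490). Handing in.

```bash
python3 -c "
from plant import *
print(job_done())"
```

```text
the job is handed in; nothing more can be done
None
```

I pressed the cover down flush and handed the job in with the fitting socket (the one that stood farther from the cell) gripped, upright and fully home on the nut; the near one didn't fit and is back upright on the bench. No verdict came back.

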